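# Step the resistance box four clicks

## Task

On the bench box with the orange knob, turn the knob exactly four clicks clockwise (seen from above) by pushing the side of its bar with a fingertip, never past the fourth click; then press that same box's green button all the way down with a fingertip, and come away. Work gently and do not pinch the knob or shift or lift the box; leave the blue-knobbed box and its controls, the meter, the solder spool and the mug as they are.

Things in the scene. Friction and masses are not known exactly. Their poses are not given: they have to be found in the camera images.
- orange_box: Beige bench box with a grey top panel, 120 (its x) by 190 (its y) by 60 mm high, about 1.6 kg, loose on four rubber feet. Origin: centre of its underside; z up. On its top stand the orange-barred click-stop knob, its axis at x 0, y +35 mm, and a green push button at x 0, y -60 mm. It may stand left or right, turned up to about 25 degrees either way.
- orange_dial (a joint): Turn of the orange knob in rad: 0 as found, growing clockwise seen from above. 12 click stops a turn, so one click is 0.524 rad (30 degrees) and four are 2.094. It rests only in the stops and snaps forward into the next once pushed past half-way between two (about 0.1 N m at most, some 3 to 4 N at the end of the bar); end stops lie three clicks back and seven ahead. Left alone it stays in its stop.
- orange_hub (a point): Point on the knob's upright turning axis, at the top of its bar, 92 mm above the bench. The knob: black round skirt 82 mm across, its top 22 mm below this point (its underside 2 mm above the panel); on it an orange upright-sided bar 76 mm long, 14 mm wide, 22 mm high, centred on the axis. White dots every 30 degrees are printed round it on the panel. This point turns with the knob: its x axis points along the bar to the white-marked end.
- orange_pointer (a point): Middle of the top edge of the bar's white-marked end, 38 mm from the axis, level with orange_hub; it turns with the knob. As found it points 150 degrees anticlockwise from the box's x axis.
- orange_button_top (a point): Centre of the top of the green button on the orange-knobbed box; round, 28 mm across, in a black housing. It moves straight down.
- orange_button (a joint): Travel of that button in m: 0 up, 0.006 fully down (about 5 N); it springs back.
- blue_box: Identical box whose knob bar is blue; to be left alone. Same origin and axes.
- blue_dial (a joint): Turn of the blue knob in rad, 0 as found. Must stay.
- blue_button (a joint): Travel of the blue box's green button in m, 0 up. Must not be pressed.
- meter: Yellow hand multimeter with a dark face lying flat, 150 (x) by 75 (y) by 37 mm; origin centre of its underside. Bystander.
- spool: Grey metal spool standing upright, 60 mm across, 50 mm high; origin centre of its underside. Bystander.
- mug: White mug, 80 mm across, 90 mm high, handle at its +y side; origin centre of its underside. Bystander.
There are look-alikes about, which are no part of the job. What is shaped like the orange_box but brown, turquoise or yellow is not meant.

How it is judged:
By the outcome, as a careful person would: the job done as asked, in the order asked, and still so for the second after the job is handed in, with the robot touching nothing.
It also fails if it takes over 58 s, if anything falls off the work surface, if the arm or the gripper's body presses on something with over 40 N, if the wrist force passes 120 N, or if a joint passes its speed limit or range.

## Robot

A 6-joint arm with a two-finger parallel gripper is mounted at the origin on the work surface. World frame = base frame: x ahead of the robot, y to its left, z up, the work surface at z = 0. Lengths are in m, angles in rad, forces in N, time in s.
With the tool pointing down it reaches from about 0.35 to 0.775 m from the base axis. Payload 7.3 kg.
Tool frame: the origin (TCP) lies at the very end of the fingers, on their centre line; the grasp point (between the pads) lies 19 mm behind it; z points along the fingers, y is the line along which they close (so a half turn about z gives the same grasp; the last joint's range is limited). The gripper opens to 92 mm and grips with 3 to 60 N. Pads are 19 mm wide; open, the fingers measure 130 mm over their backs; the gripper's body (75 mm by 190 mm) begins 47 mm behind the grasp point.
Start: joints at [-1.338, 0.342, 1.524, -0, 1.275, -0.146], TCP at [0.194, -0.488, 0.202] pointing down, gripper open.
Joint ranges: [-2.53, 2.53], [-0.77, 2.02], [0.04, 2.7], [-1, 4.14], [0.28, 2.66], [-3.11, 3.11]. Speed limits (rad/s): [2.57, 2.57, 3.14, 3.14, 3.14, 3.14].

## Interface

Orientations are given as [roll, pitch, yaw] about the fixed x, y, z axes, in that order (R = Rz(yaw) Ry(pitch) Rx(roll)).
In Python, from cell import robot gives the robot as it stands.
- The arm moves only by the tool apply_moves, never from a script. Its argument "motion" is text: rows parted by semicolons, each of 7 numbers parted by spaces: the opening in per cent of the stroke, from 0 (shut) to 100 (fully open), then the shift along the tool's x, y, z in cm, then the turn, a rotation vector about the tool's x, y, z in rad. A call has 1 to 20 rows; each row shifts and turns the commanded pose from where the row before left it, along the tool's axes as they then stand; what a row does not reach is not made up. A row lasts 1/8 s, in which the tool goes at most 62.5 mm and 10.7 degrees, less where a joint would pass 70% of its speed; a pose out of reach is approached as far as the arm can. A call with a gripper value outside its range is refused whole. The fingers move at their own pace and stop on an object; "force" is the grip in N (left out, the last holds). Time passes only in rows, so rows that do not move let the fingers close. It gives the time, the measured TCP pose, the force, the opening and the grip force at its end, in the units of the state.
- robot.observe(): the state, without advancing time (a new reading comes with each control period).
- robot.read_camera(name): name is "side" or "top" or "wrist"; returns a dict with "img" (384x512x3 uint8, red, green, blue), "fovy" (degrees; the focal length in pixels is half the picture's height over the tangent of half this angle, whatever the lens; pixels are square), "cx", "cy" (the principal point, pixels), "k1" (the pictures are not rectified: a ray, as slopes to the right and down, at radius r is drawn at 1 + k1 r^2 times it, then the intrinsics apply), "R" (3x3) and "t" (3): a world point X has camera coordinates R X + t; the wrist camera has in their place "hand_eye" (4x4, takes a point from camera to tool coordinates, whose origin is the TCP and whose axes are the flange's). Camera axes: x right, y down, z forward; pixel columns grow to the right and rows downward; lengths in m; the calibration is good to about 2 mm. A picture is of the moment at which its call begins: read the wrist's pose just before it. There is no depth.
- robot.hand_in(): hands the job in; it is judged then, once.
Trained networks look in a picture, given as the dict that the camera call returned (one of the last four; its "shot" number tells which), for a name from the list of things; names that differ only in an ending like _2 or _b are one class to them, and where a whole thing is asked for, a point or a joint stands for the part that bears it (a point fixed in the world has none). Each returns a list of dicts, best first, with "score" (0 to 1); they miss things now and then, are a little off and sometimes report something else, mostly with a low value. They report only what shows in the picture. A call takes as long as a camera call. They do not tell look-alikes from the thing itself.
- robot.search_frame(target, picture): "centre" ([x, y, z] in m, in world coordinates, good to about 4 mm: the middle of the surface that is visible of it).
- robot.trace(target, picture): "pixels" (384x512 bool, what is visible of it).
The state is a dict: "time": time; "qpos": joint angles; "qvel": joint speeds; "joint_efforts": joint torques, N m; "tool_pos": TCP position; "tool_rot": TCP orientation; "contact_force": force on the tool from outside, world axes, zero at the start; "torque": the same for the moment, N m; "opening": finger opening in m; "grip_force": force on a finger pad.
Only numpy, scipy, OpenCV 4.12 (cv2) and the standard library are available. Lean on these libraries where they do the work, as an engineer would, in place of code of your own. Each camera call takes 0.05 s, during which the arm holds its last target. There are 200 camera calls.

## Working session

There is one attempt and no reset: what is moved stays moved. The work goes in short steps, Python scripts to look and compute and a tool call to move; the robot and the scene stay as the last step left them, time stands still between calls to the robot, and variables do not carry over. Pictures are saved under pics/ and viewed, at most 11 in all, crops included, and the job is handed in when it is done.

Besides the shell and the picture viewer there is one more tool, called after ">>>" as name(argument=value, ...), one argument or row to a line, values as JSON. apply_moves: Moves the arm, as the interface text tells. Its arguments: {"type":"object","properties":{"motion":{"type":"string"},"force":{"type":"number"}},"required":["motion"]}

```bash
mkdir -p pics; cat > h.py <<'E'
import numpy as np, cv2
from cell import robot
def save(p,n): cv2.imwrite('pics/'+n,p["img"][:,:,::-1])
def K(p):
    f=192/np.tan(np.radians(p["fovy"])/2); return f
def ray(p,u,v):
    f=K(p); d=np.array([(u-p["cx"])/f,(v-p["cy"])/f]); s=d.copy()
    for _ in range(30): s=d/(1+p["k1"]*(s@s))
    r=np.array([*s,1.]); R=np.array(p["R"]); t=np.array(p["t"])
    return -R.T@t, R.T@r
def onz(p,u,v,z):
    o,d=ray(p,u,v); return o+d*(z-o[2])/d[2]
def proj(p,X):
    c=np.array(p["R"])@X+np.array(p["t"]); s=c[:2]/c[2]; s=s*(1+p["k1"]*(s@s)); f=K(p)
    return s*f+[p["cx"],p["cy"]]
E
python3 - <<'E'
from h import *
p=robot.read_camera("top"); save(p,"top.png"); q=robot.read_camera("side"); save(q,"side.png")
im=np.hstack([p["img"],q["img"]])
for n in ["orange_box","orange_hub","orange_pointer","orange_button_top","blue_box","meter","spool","mug"]:
    for d in robot.search_frame(n,p)[:5]: print(n,np.round(d["centre"],3),round(d["score"],2), np.round(proj(p,np.array(d["centre"]))))
print(robot.observe())
E
```

```text
orange_box [0.743 0.232 0.061] 0.96 [190. 129.]
orange_box [0.269 0.207 0.059] 0.93 [198. 267.]
orange_box [ 0.309 -0.173  0.058] 0.74 [312. 252.]
orange_box [ 0.768 -0.281  0.059] 0.73 [337. 117.]
orange_box [0.505 0.161 0.059] 0.58 [211. 196.]
orange_hub [ 0.797 -0.261  0.065] 0.86 [331. 109.]
orange_hub [0.289 0.239 0.07 ] 0.68 [187. 261.]
orange_hub [0.495 0.196 0.069] 0.67 [200. 199.]
orange_pointer [0.496 0.192 0.066] 0.9 [202. 199.]
orange_pointer [ 0.805 -0.262  0.067] 0.9 [332. 107.]
orange_pointer [0.293 0.242 0.067] 0.84 [187. 260.]
orange_pointer [0.716 0.233 0.065] 0.68 [189. 136.]
orange_pointer [ 0.29  -0.152  0.069] 0.59 [307. 258.]
orange_button_top [ 0.726 -0.313  0.081] 0.4 [349. 127.]
orange_button_top [0.494 0.191 0.066] 0.21 [202. 199.]
blue_box [ 0.517 -0.17   0.061] 0.9 [309. 190.]
blue_box [ 0.743 -0.055  0.038] 0.63 [272. 128.]
meter [ 0.741 -0.052  0.041] 0.69 [272. 129.]
spool [0.537 0.421 0.049] 0.84 [136. 190.]
mug [ 0.538 -0.452  0.041] 0.61 [391. 182.]
mug [0.496 0.196 0.069] 0.29 [200. 198.]
{'time': 0.5, 'qpos': array([-1.33796580e+00,  3.42028862e-01,  1.52415957e+00, -1.46340342e-05,
        1.27539711e+00, -1.46003588e-01]), 'qvel': array([-1.12655068e-03, -7.94821584e-05, -1.45647994e-03,  2.25296246e-04,
       -1.10637401e-03, -5.05815331e-04]), 'joint_efforts': array([-2.03452299e-03, -4.30815053e+01, -2.44312960e+01,  7.16755260e-02,
        4.89941414e-02, -2.24455590e-05]), 'tool_pos': array([ 0.19417713, -0.4877616 ,  0.20150469]), 'tool_rot': array([3.14158766e+00, 1.48851285e-05, 3.78838372e-01]), 'contact_force': array([-0.23147297, -0.61661981, -0.15769267]), 'torque': array([-0.02308569,  0.03237632,  0.03432398]), 'grip_force': 0.0, 'opening': 0.09165638143585333}
```

View pics/top.png

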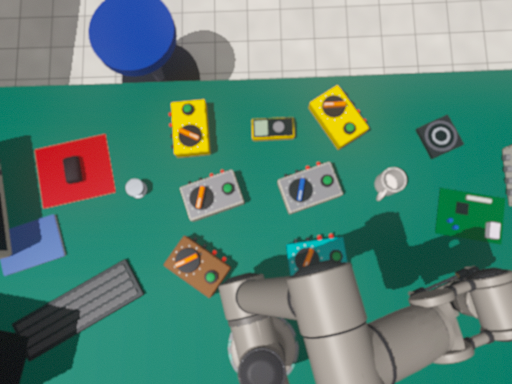

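View pics/side.png

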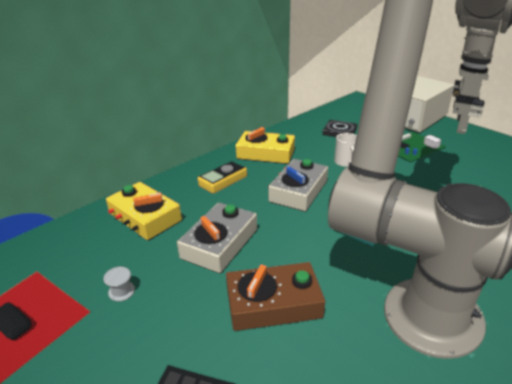

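The top view shows the grey-topped box with the orange bar at about (211,196): knob (201,197), button (228,188). The blue-knobbed box is at (310,187). The brown, turquoise and yellow boxes are look-alikes.

```bash
cat > m.py <<'E'
from h import *
from scipy.optimize import least_squares
def seg(p,box):
    im=p["img"]; hsv=cv2.cvtColor(im,cv2.COLOR_RGB2HSV).astype(int); H,S,V=hsv[...,0],hsv[...,1],hsv[...,2]
    m=np.zeros(H.shape,bool); u0,u1,v0,v1=box; m[v0:v1,u0:u1]=1
    return m&(H>5)&(H<18)&(S>150)&(V>120), m&(H>50)&(H<75)&(S>120)&(V>60)
E
python3 - <<'E'
from m import *
p=robot.read_camera("top"); q=robot.read_camera("side")
o,g=seg(p,(185,240,175,215)); o2,g2=seg(q,(185,250,200,260))
# big crops
a=cv2.resize(p["img"][165:225,170:250],(640,480),interpolation=cv2.INTER_CUBIC)
cv2.imwrite("pics/crop1.png",a[:,:,::-1])
for pp,oo in((p,o),(q,o2)):
    v,u=np.nonzero(oo); print("orange",len(u),u.mean(),v.mean(), np.round(onz(pp,u.mean(),v.mean(),.085),4), u.min(),u.max(),v.min(),v.max())
    pts=np.array([onz(pp,x,y,.092)[:2] for x,y in zip(u,v)]); w,E=np.linalg.eigh(np.cov(pts.T)); print(np.degrees(np.arctan2(E[1,1],E[0,1])))
for pp,oo in((p,g),(q,g2)): 
    v,u=np.nonzero(oo); print("green",len(u),u.mean(),v.mean())
E
```

```text
orange 63 200.73015873015873 194.85714285714286 [0.5062 0.1914 0.085 ] 196 204 186 207
172.8039875900884
orange 142 208.23239436619718 226.78169014084506 [0.4987 0.1985 0.085 ] 201 219 217 239
160.86707122498183
green 55 227.3272727272727 187.56363636363636
green 76 229.9078947368421 208.55263157894737
```

View pics/crop1.png

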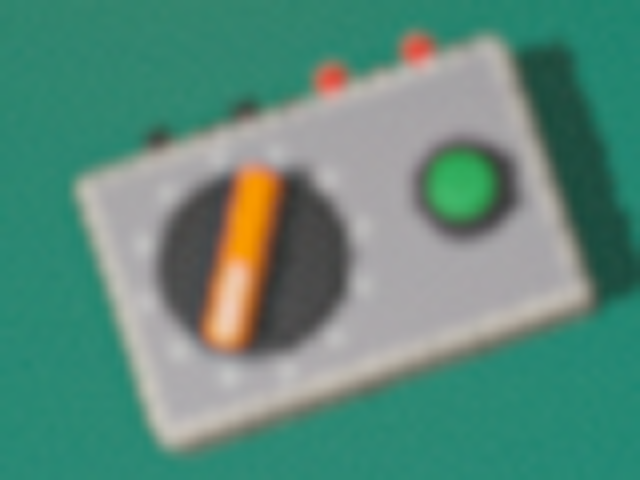

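```bash
python3 - <<'E'
from h import *
p=robot.read_camera("top")
px=lambda c:(170+(c[0]+.5)/8-.5,165+(c[1]+.5)/8-.5)
C=[onz(p,*px(c),.06) for c in [(80,183),(495,38),(595,295),(163,440)]]
print(np.round(C,3)); c=np.mean(C,0); print("centre",c.round(4))
for a,b in ((0,1),(1,2),(2,3),(3,0)): d=C[a]-C[b]; print(np.linalg.norm(d[:2]).round(3),np.degrees(np.arctan2(d[1],d[0])).round(1))
k=onz(p,*px((254,260)),.066); print("skirt",k.round(4)); print("btn",onz(p,*px((461,184)),.076).round(4))
w=onz(p,*px((225,345)),.092);e=onz(p,*px((262,170)),.092);print("bar ends",w.round(4),e.round(4),np.linalg.norm(w-e),np.degrees(np.arctan2(*(w-e)[1::-1])), ((w+e)/2).round(4))
s=robot.read_camera("wrist"); print(np.round(s["hand_eye"],3),s["fovy"])
save(s,"w0.png")
E
```

```text
[[0.538 0.268 0.06 ]
 [0.595 0.09  0.06 ]
 [0.483 0.049 0.06 ]
 [0.427 0.232 0.06 ]]
centre [0.5109 0.1597 0.06  ]
0.187 107.9
0.119 19.8
0.191 -73.0
0.116 -162.2
skirt [0.5016 0.1925 0.066 ]
btn [0.5297 0.1037 0.076 ]
bar ends [0.4627 0.2005 0.092 ] [0.5354 0.1849 0.092 ] 0.07437687639776165 167.87577223420948 [0.499  0.1927 0.092 ]
[[ 0.001 -0.953 -0.303  0.082]
 [ 1.     0.001 -0.    -0.   ]
 [ 0.001 -0.303  0.953 -0.184]
 [ 0.     0.     0.     1.   ]] 60.6885703472559
```

>>> apply_moves(
  motion="0 3.2 -1.8 0 0 0 0;0 3.2 -1.8 0 0 0 0;0 3.2 -1.8 0 0 0 0;0 3.2 -1.8 0 0 0 0;0 3.2 -1.8 0 0 0 0;0 3.2 -1.8 0 0 0 0;0 3.2 -1.8 0 0 0 0;0 3.2 -1.8 0 0 0 0;0 3.2 -1.8 0 0 0 0;0 3.2 -1.8 0 0 0 0;0 1.75 -3.2 0 0 0 0;0 1.75 -3.2 0 0 0 0;0 1.75 -3.2 0 0 0 0;0 1.75 -3.2 0 0 0 0;0 1.75 -3.2 0 0 0 0;0 1.75 -3.2 0 0 0 0;0 1.75 -3.2 0 0 0 0;0 1.75 -3.2 0 0 0 0;0 1.75 -3.2 0 0 0 0;0 1.75 -3.2 0 0 0 0",
  force=10,
)

```text
time: 3.2
tool_pos: [0.4693, 0.161, 0.2016]
tool_rot: [3.141, -0.0, 0.379]
contact_force: [0.6, 0.7, 0.8]
opening: 0.0005
grip_force: 0.0
```

>>> apply_moves(
  motion="0 0 0 0 0 0 -0.17;0 0 0 0 0 0 -0.17;0 0 0 0 0 0 -0.17;0 0 0 0 0 0 -0.17;0 0 0 0 0 0 -0.17;0 0 0 0 0 0 -0.17;0 0 0 0 0 0 -0.17;0 0 0 0 0 0 -0.17;0 0 0 0 0 0 -0.17;0 0 0 0 0 0 -0.17;0 0 0 0 0 0 -0.17;0 0 0 0 0 0 -0.17;0 0 0 0 0 0 -0.17;0 0 0 0 0 0 -0.17;0 0 0 0 0 0 -0.17;0 0 0 0 0 0 0;0 0 0 0 0 0 0",
)

```text
time: 5.32
tool_pos: [0.4692, 0.1598, 0.2015]
tool_rot: [-3.142, 0.0, 2.926]
contact_force: [-0.3, 0.2, -0.3]
opening: 0.0005
grip_force: 0.0
```

```bash
cat >> h.py <<'E'
from scipy.spatial.transform import Rotation as Ro
def wrist():
    s=robot.observe(); p=robot.read_camera("wrist"); p=dict(p)
    T=np.eye(4); T[:3,:3]=Ro.from_euler('xyz',s["tool_rot"]).as_matrix(); T[:3,3]=s["tool_pos"]
    M=np.linalg.inv(T@np.array(p["hand_eye"])); p["R"]=M[:3,:3]; p["t"]=M[:3,3]; return s,p
E
python3 - <<'E'
from h import *
s,p=wrist(); save(p,"w1.png"); print(s["tool_pos"],s["tool_rot"],s["opening"],s["time"])
for X in [(.500,.193,.092),(.463,.2005,.092),(.5294,.1026,.08)]: print(proj(p,np.array(X)))
for n in ["orange_hub","orange_pointer","orange_button_top"]:
    for d in robot.search_frame(n,p)[:2]: print(n,np.round(d["centre"],4),d["score"])
E
```

```text
[0.46918305 0.15981132 0.2015176 ] [-3.14151303e+00  9.94324270e-05  2.92554788e+00] 0.0004936024881427247 5.325
[290.32498785 205.47678559]
[291.23514476 166.6480103 ]
[207.53234652 245.43284511]
orange_hub [0.4984 0.1944 0.0711] 0.88
orange_hub [0.3328 0.2311 0.066 ] 0.84
orange_pointer [0.329  0.2311 0.0701] 0.87
orange_pointer [0.4952 0.1911 0.0693] 0.66
orange_button_top [0.5227 0.1044 0.0836] 0.79
orange_button_top [0.4975 0.194  0.068 ] 0.19
```

View pics/w1.png

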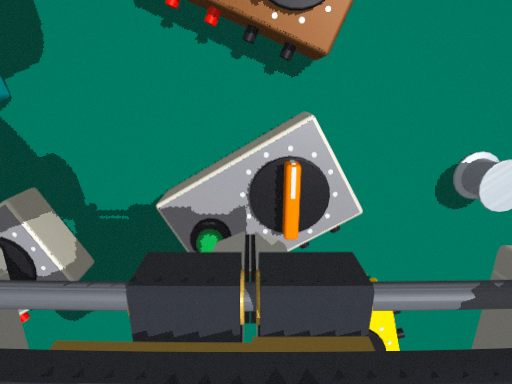

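```bash
python3 - <<'E'
from h import *
im=cv2.imread("pics/w1.png"); cv2.imwrite("pics/w1c.png",cv2.resize(im[145:295,160:360],(800,600),interpolation=cv2.INTER_CUBIC))
s,p=wrist()
R=Ro.from_euler('xyz',s["tool_rot"]).as_matrix()
for t in [(0,0,0),(.0095,0,0),(-.0095,0,0),(0,.019,0),(0,-.019,0),(0,0,-.03)]: print(t,proj(p,s["tool_pos"]+R@np.array(t)))
E
```

```text
(0, 0, 0) [249.10752586 230.65440665]
(0.0095, 0, 0) [249.11355624 216.15496431]
(-0.0095, 0, 0) [249.10175355 244.72887923]
(0, 0.019, 0) [280.22391842 230.66368489]
(0, -0.019, 0) [217.988034   230.62013749]
(0, 0, -0.03) [249.03338159 254.19774385]
```

View pics/w1c.png

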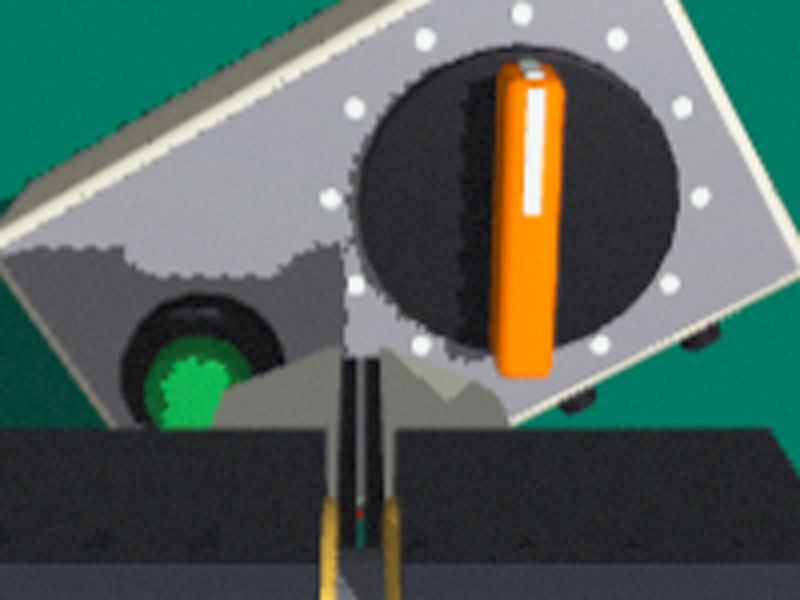

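The wrist view shows the bar upright in the picture, its middle at about (292,202), so the tool's x axis lies along it. The button is at (208,240) and the tapered fingertips are at about (250,232). I'll descend beside the bar's white end.

>>> apply_moves(
  motion="0 0.6 0 1 0 0 0;0 0 0 2.5 0 0 0;0 0 0 3 0 0 0;0 0 0 3 0 0 0;0 0 0 2 0 0 0;0 0 0 1.1 0 0 0;0 0 0 0 0 0 0;0 0 0 0 0 0 0;0 0 0 0 0 0 0",
)

```text
time: 6.7
tool_pos: [0.4638, 0.1612, 0.0762]
tool_rot: [3.141, 0.001, 2.929]
contact_force: [0.4, 0.4, -0.2]
opening: 0.0003
grip_force: 0.0
```

```bash
python3 - <<'E'
from h import *
s,p=wrist(); save(p,"w2.png"); print(s["tool_pos"],s["tool_rot"],s["contact_force"],s["time"])
E
```

```text
[0.46381163 0.16117688 0.07623477] [3.14111490e+00 1.47430643e-03 2.92881570e+00] [ 0.39774489  0.39362123 -0.18913254] 6.7
```

View pics/w2.png

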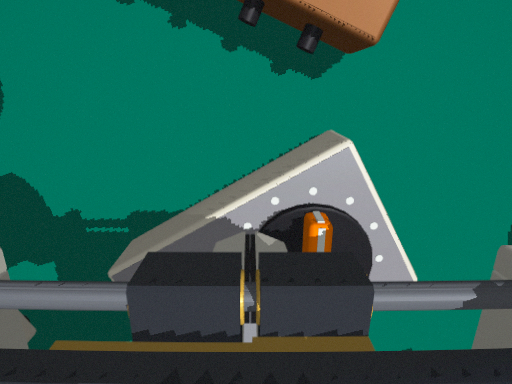

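The finger is beside the bar with a gap of roughly 10 mm: finger edge at u≈287, bar edge at u≈303. I'll advance gently.

>>> apply_moves(
  motion="0 0 0.3 0 0 0 0;0 0 0.3 0 0 0 0;0 0 0.2 0 0 0 0;0 0 0.1 0 0 0 0;0 0 0 0 0 0 0;0 0 0 0 0 0 0",
)

```text
time: 7.5
tool_pos: [0.4652, 0.1698, 0.0755]
tool_rot: [-3.141, -0.0, 2.929]
contact_force: [-0.0, -0.3, 0.6]
opening: 0.0003
grip_force: 0.0
```

>>> apply_moves(
  motion="0 0 0.1 0 0 0 0;0 0 0.1 0 0 0 0;0 0 0.1 0 0 0 0;0 0 0 0 0 0 0;0 0 0 0 0 0 0",
)

```text
time: 8.12
tool_pos: [0.4658, 0.1728, 0.0755]
tool_rot: [-3.141, 0.0, 2.929]
contact_force: [0.0, 0.8, -0.4]
opening: 0.0006
grip_force: 0.0
```

>>> apply_moves(
  motion="0 0 0.1 0 0 0 0;0 0 0.1 0 0 0 0;0 0 0.1 0 0 0 0;0 0 0 0 0 0 0;0 0 0 0 0 0 0",
)

```text
time: 8.75
tool_pos: [0.4665, 0.1757, 0.0755]
tool_rot: [-3.141, 0.0, 2.929]
contact_force: [0.6, -0.8, -0.1]
opening: 0.0004
grip_force: 0.0
```

```bash
python3 - <<'E'
from h import *
s,p=wrist(); save(p,"w3.png"); print(s["tool_pos"],s["tool_rot"],s["contact_force"],s["time"])
cv2.imwrite("pics/w3c.png",cv2.resize(p["img"][170:300,200:400,::-1],(800,520),interpolation=cv2.INTER_CUBIC))
E
```

```text
[0.46647722 0.17573817 0.07548956] [-3.14148206e+00  2.90641595e-05  2.92887174e+00] [ 0.56490203 -0.78461184 -0.09061872] 8.75
```

View pics/w3c.png

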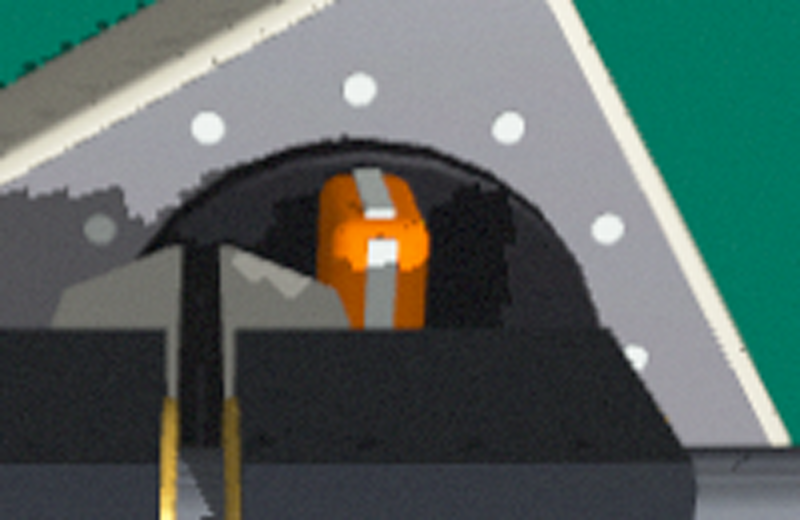

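The fingertip is now at the bar's side near its white end. I'll start the orbit about the knob axis, 0.05 rad a row.

>>> apply_moves(
  motion="0 0.12 0.14 0 0 0 0.05;0 0.12 0.14 0 0 0 0.05;0 0.12 0.14 0 0 0 0.05;0 0.12 0.14 0 0 0 0.05;0 0.12 0.14 0 0 0 0.05;0 0.12 0.14 0 0 0 0.05;0 0.12 0.14 0 0 0 0.05;0 0.12 0.14 0 0 0 0.05;0 0.12 0.14 0 0 0 0.05;0 0.12 0.14 0 0 0 0.05;0 0 0 0 0 0 0",
)

```text
time: 10.18
tool_pos: [0.4616, 0.1934, 0.0755]
tool_rot: [-3.142, 0.0, 2.429]
contact_force: [0.3, 0.3, -0.4]
opening: 0.0006
grip_force: 0.0
```

```bash
cat > st.py <<'E'
from m import *
def st(tag,hub=np.array([.498,.1945])):
    s,p=wrist(); save(p,tag+".png"); y=s["tool_rot"][2]; r=hub-s["tool_pos"][:2]
    X=np.array([np.cos(y),np.sin(y)]); Y=np.array([np.sin(y),-np.cos(y)])
    print("h_tool mm",1e3*r@X,1e3*r@Y,"orbit deg",167.8-np.degrees(y),"F",s["contact_force"].round(1),"z",s["tool_pos"][2],"t",s["time"])
    o,_=seg(p,(0,512,150,260)); n,l,q,c=cv2.connectedComponentsWithStats(o.astype(np.uint8))
    for i in range(1,n):
        if q[i,4]>60: print("wrist orange blob",q[i],c[i].round(1))
    for nm in("top","side"):
        t=robot.read_camera(nm); bx=(185,240,175,215) if nm=="top" else (185,250,200,260)
        o,_=seg(t,bx); v,u=np.nonzero(o)
        if len(u)>20:
            P=np.array([onz(t,a,b,.088)[:2] for a,b in zip(u,v)]); w,E=np.linalg.eigh(np.cov(P.T)); print(nm,len(u),"bar angle",np.degrees(np.arctan2(E[1,1],E[0,1]))%180,P.mean(0).round(3),w.round(6))
        save(t,tag+nm+".png")
E
python3 -c "
from st import *
st('a1')"
```

```text
h_tool mm -26.799477372275756 24.65205983293897 orbit deg 28.60587416419952 F [ 0.3  0.3 -0.4] z 0.07548979420751456 t 10.175
wrist orange blob [262 217  30  35 317] [274.3 231.3]
side 134 bar angle 159.2788804951654 [0.495 0.201] [1.90e-05 6.42e-04]
```

```bash
python3 - <<'E'
import cv2,numpy as np
a=cv2.imread("pics/a1.png")[150:310,170:370]; b=cv2.imread("pics/a1side.png")[180:276,160:280]; c=cv2.imread("pics/side.png")[180:276,160:280]; t=cv2.imread("pics/a1top.png")[160:224,165:245]
R=lambda x:cv2.resize(x,(400,300),interpolation=cv2.INTER_CUBIC)
cv2.imwrite("pics/m1.png",np.vstack([np.hstack([R(a),R(t)]),np.hstack([R(b),R(c)])]))
E
```

```text
(no output)
```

View pics/m1.png

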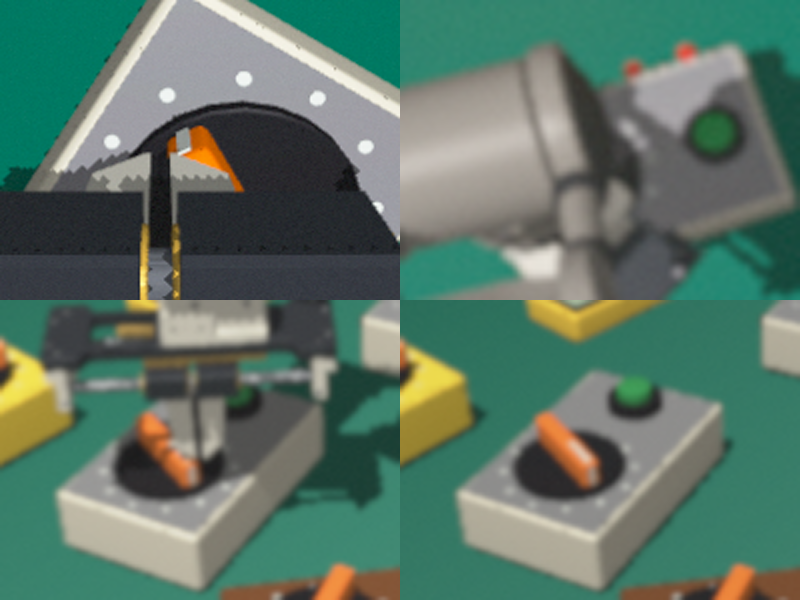

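The dial has not moved. The fingertip tapers, so the lower tip was still clear of the bar and drifting toward its end. I'll back out the orbit and close straight in on the bar, a little nearer the axis.

>>> apply_moves(
  motion="0 -0.26 -0.26 0 0 0 -0.1;0 -0.26 -0.26 0 0 0 -0.1;0 -0.26 -0.26 0 0 0 -0.1;0 -0.26 -0.26 0 0 0 -0.1;0 -0.26 -0.26 0 0 0 -0.1;0 -0.15 0 0 0 0 0;0 -0.15 0 0 0 0 0;0 0 0 0 0 0 0;0 0 0 0 0 0 0",
)

```text
time: 11.45
tool_pos: [0.4694, 0.1752, 0.0755]
tool_rot: [-3.142, -0.0, 2.928]
contact_force: [0.4, 0.7, 0.3]
opening: 0.0008
grip_force: 0.0
```

>>> apply_moves(
  motion="0 0 0.15 0 0 0 0;0 0 0.15 0 0 0 0;0 0 0.1 0 0 0 0;0 0 0 0 0 0 0;0 0 0 0 0 0 0",
)

```text
time: 12.08
tool_pos: [0.4703, 0.179, 0.0755]
tool_rot: [-3.141, 0.0, 2.929]
contact_force: [0.4, 0.1, -0.9]
opening: -0.0
grip_force: 0.0
```

>>> apply_moves(
  motion="0 0 0.1 0 0 0 0;0 0 0.1 0 0 0 0;0 0 0.1 0 0 0 0;0 0 0 0 0 0 0;0 0 0 0 0 0 0",
)

```text
time: 12.7
tool_pos: [0.4709, 0.182, 0.0755]
tool_rot: [-3.142, 0.0, 2.929]
contact_force: [-0.3, 0.9, 0.4]
opening: 0.0006
grip_force: 0.0
```

>>> apply_moves(
  motion="0 0 0.1 0 0 0 0;0 0 0.1 0 0 0 0;0 0 0.1 0 0 0 0;0 0 0 0 0 0 0;0 0 0 0 0 0 0",
)

```text
time: 13.32
tool_pos: [0.4715, 0.1849, 0.0755]
tool_rot: [-3.141, -0.0, 2.929]
contact_force: [-0.3, 0.4, -0.1]
opening: 0.0003
grip_force: 0.0
```

```bash
python3 -c "
from st import *
st('a2')"
```

```text
h_tool mm -23.85723888756965 14.941480374667558 orbit deg -0.008646695253361258 F [-0.3  0.4 -0.1] z 0.07546714688216463 t 13.325
wrist orange blob [264 209  26  42 515] [277.2 225.3]
side 129 bar angle 160.98657134750158 [0.493 0.201] [2.6e-05 5.9e-04]
```

>>> apply_moves(
  motion="0 0 0.1 0 0 0 0;0 0 0.1 0 0 0 0;0 0 0 0 0 0 0;0 0 0 0 0 0 0",
)

```text
time: 13.98
tool_pos: [0.472, 0.1869, 0.0755]
tool_rot: [-3.141, 0.0, 2.929]
contact_force: [0.2, -0.6, -0.4]
opening: 0.0002
grip_force: 0.0
```

>>> apply_moves(
  motion="0 0 0.1 0 0 0 0;0 0 0.1 0 0 0 0;0 0 0 0 0 0 0;0 0 0 0 0 0 0",
)

```text
time: 14.48
tool_pos: [0.4724, 0.1888, 0.0754]
tool_rot: [-3.141, 0.0, 2.929]
contact_force: [0.6, -0.1, -0.1]
opening: 0.0007
grip_force: 0.0
```

```bash
python3 - <<'E'
from st import *
st('a3')
a=cv2.imread("pics/a3.png")[170:290,180:340]; b=cv2.imread("pics/a3side.png")[180:270,160:280]
cv2.imwrite("pics/m2.png",np.hstack([cv2.resize(x,(400,300),interpolation=cv2.INTER_CUBIC) for x in (a,b)]))
E
```

```text
h_tool mm -23.84698535632653 10.935598209098135 orbit deg -0.011077261181895892 F [ 0.6 -0.1 -0.1] z 0.07544791151597838 t 14.475
wrist orange blob [258 209  25  32 452] [270.3 223.1]
side 129 bar angle 161.3541067559558 [0.494 0.201] [2.60e-05 5.88e-04]
```

View pics/m2.png

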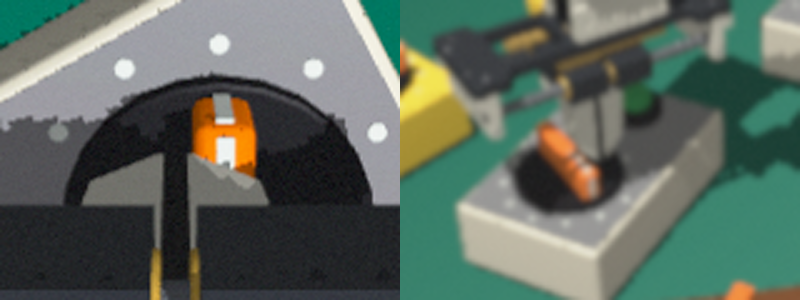

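```bash
python3 - <<'E'
from h import *
q=robot.read_camera("side")
s=robot.observe(); R=Ro.from_euler('xyz',s["tool_rot"]).as_matrix()
for t in [(0,0,0),(0,0,-.01),(0,0,-.02),(0,0,-.03),(.0095,0,0),(-.0095,0,0),(.0095,0,-.02),(-.0095,0,-.02),(0,-.019,-.02),(0,.019,-.02),(0,0,-.05)]: print(t,proj(q,s["tool_pos"]+R@np.array(t)).round(1))
for X in [(.498,.1945,.092),(.498-.0372,.1945+.008,.092),(.498+.0372,.1945-.008,.092)]: print("bar",proj(q,np.array(X)).round(1))
cv2.imwrite("pics/s4.png",cv2.resize(q["img"][180:255,165:265,::-1],(800,600),interpolation=cv2.INTER_CUBIC))
E
```

```text
(0, 0, 0) [218.7 232.9]
(0, 0, -0.01) [218.4 229.6]
(0, 0, -0.02) [218.1 226.2]
(0, 0, -0.03) [217.8 222.8]
(0.0095, 0, 0) [220.6 235. ]
(-0.0095, 0, 0) [216.8 230.8]
(0.0095, 0, -0.02) [220.  228.3]
(-0.0095, 0, -0.02) [216.2 224.2]
(0, -0.019, -0.02) [225.2 223.5]
(0, 0.019, -0.02) [210.9 229. ]
(0, 0, -0.05) [217.2 215.9]
bar [209.5 223.8]
bar [216.9 232.1]
bar [202.4 216. ]
```

View pics/s4.png

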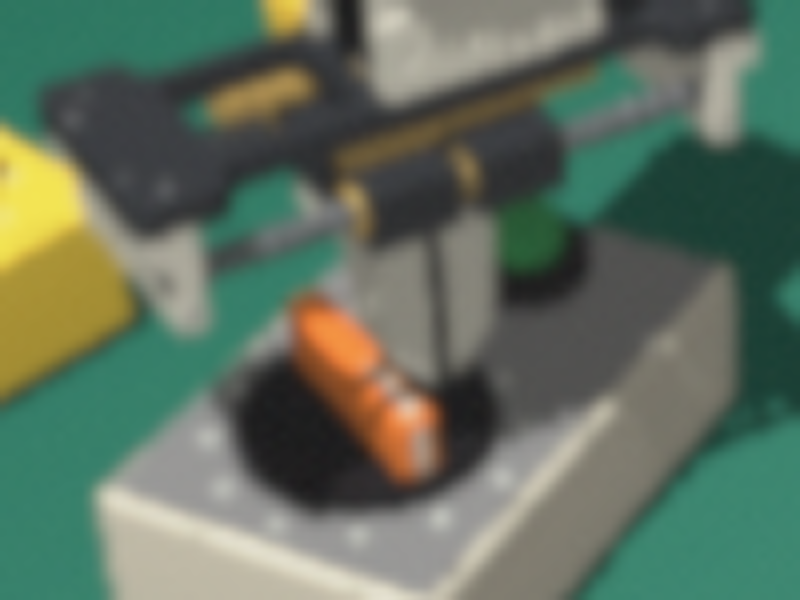

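The side view, with the finger's visible end at (220,228) against a projected TCP of (219,233), agrees with the wrist view. The shut fingertips really end about 15–20 mm above the TCP, so they were passing over the bar. I'll back off sideways and lower with force checks.

>>> apply_moves(
  motion="0 0 -0.7 0 0 0 0;0 0 -0.7 0 0 0 0;0 0 -0.5 0.2 0 0 0;0 0 0 0.2 0 0 0;0 0 0 0 0 0 0;0 0 0 0 0 0 0",
)

```text
time: 15.42
tool_pos: [0.4684, 0.1704, 0.0715]
tool_rot: [-3.142, 0.0, 2.929]
contact_force: [-0.6, 0.3, -0.3]
opening: 0.0005
grip_force: 0.0
```

>>> apply_moves(
  motion="0 0 0 0.1 0 0 0;0 0 0 0.1 0 0 0;0 0 0 0.05 0 0 0;0 0 0 0 0 0 0",
)

```text
time: 15.92
tool_pos: [0.4684, 0.1703, 0.069]
tool_rot: [-3.142, -0.0, 2.929]
contact_force: [0.1, 0.3, 0.3]
opening: 0.0005
grip_force: 0.0
```

>>> apply_moves(
  motion="0 0 0 0.1 0 0 0;0 0 0 0.1 0 0 0;0 0 0 0 0 0 0",
)

```text
time: 16.3
tool_pos: [0.4683, 0.1702, 0.0669]
tool_rot: [-3.141, -0.0, 2.929]
contact_force: [-0.5, -0.6, 0.7]
opening: 0.0004
grip_force: 0.0
```

>>> apply_moves(
  motion="0 0 0 0.1 0 0 0;0 0 0 0.1 0 0 0;0 0 0 0.1 0 0 0;0 0 0 0 0 0 0",
)

```text
time: 16.8
tool_pos: [0.4683, 0.1703, 0.0639]
tool_rot: [-3.141, -0.0, 2.929]
contact_force: [-0.7, 0.3, -0.3]
opening: 0.0003
grip_force: 0.0
```

>>> apply_moves(
  motion="0 0 0 0.1 0 0 0;0 0 0 0.1 0 0 0;0 0 0 0.1 0 0 0;0 0 0 0 0 0 0",
)

```text
time: 17.3
tool_pos: [0.4683, 0.1703, 0.0609]
tool_rot: [-3.141, -0.0, 2.929]
contact_force: [-0.2, 0.2, -1.2]
opening: 0.0003
grip_force: 0.0
```

>>> apply_moves(
  motion="0 0 0.2 0 0 0 0;0 0 0.2 0 0 0 0;0 0 0.1 0 0 0 0;0 0 0 0 0 0 0;0 0 0 0 0 0 0",
)

```text
time: 17.92
tool_pos: [0.4694, 0.1752, 0.061]
tool_rot: [-3.141, 0.0, 2.929]
contact_force: [0.5, 0.3, -0.5]
opening: 0.0002
grip_force: 0.0
```

>>> apply_moves(
  motion="0 0 0.1 0 0 0 0;0 0 0.1 0 0 0 0;0 0 0.1 0 0 0 0;0 0 0 0 0 0 0;0 0 0 0 0 0 0",
)

```text
time: 18.55
tool_pos: [0.47, 0.1781, 0.061]
tool_rot: [-3.141, -0.0, 2.929]
contact_force: [-0.2, -0.4, 0.7]
opening: 0.0008
grip_force: 0.0
```

>>> apply_moves(
  motion="0 0 0.1 0 0 0 0;0 0 0.1 0 0 0 0;0 0 0.1 0 0 0 0;0 0 0 0 0 0 0;0 0 0 0 0 0 0",
)

```text
time: 19.18
tool_pos: [0.4707, 0.181, 0.061]
tool_rot: [-3.142, 0.0, 2.929]
contact_force: [-0.7, -0.2, -0.2]
opening: 0.0003
grip_force: 0.0
```

```bash
python3 -c "
from st import *
st('a5')"
```

```text
h_tool mm -23.826630290534503 18.934393609380834 orbit deg -0.005986522230074343 F [-0.7 -0.2 -0.2] z 0.06098708246848634 t 19.175
wrist orange blob [273 218  28  34 489] [287.2 232.8]
side 121 bar angle 160.77244624324032 [0.494 0.201] [2.10e-05 6.43e-04]
```

>>> apply_moves(
  motion="0 0 0.1 0 0 0 0;0 0 0.1 0 0 0 0;0 0 0.1 0 0 0 0;0 0 0 0 0 0 0;0 0 0 0 0 0 0",
)

```text
time: 19.95
tool_pos: [0.4712, 0.1839, 0.061]
tool_rot: [-3.141, -0.0, 2.929]
contact_force: [0.7, -0.5, 0.2]
opening: 0.0004
grip_force: 0.4
```

>>> apply_moves(
  motion="0 0 0.1 0 0 0 0;0 0 0.1 0 0 0 0;0 0 0.1 0 0 0 0;0 0 0 0 0 0 0;0 0 0 0 0 0 0",
)

```text
time: 20.58
tool_pos: [0.4712, 0.1862, 0.0608]
tool_rot: [-3.14, -0.001, 2.929]
contact_force: [-2.2, -5.1, 1.9]
opening: 0.0004
grip_force: 2.6
```

```bash
python3 -c "
from st import *
st('a6')"
```

```text
h_tool mm -24.41752956125233 13.799726667579701 orbit deg -0.016396448029780686 F [-2.2 -5.1  1.9] z 0.06076166957037674 t 20.575
wrist orange blob [270 219  28  33 443] [284.3 233.3]
side 99 bar angle 155.40672091393648 [0.497 0.2  ] [1.50e-05 6.24e-04]
```

Contact is made: about 5 N, and the bar has just started to turn. Now the orbit.

>>> apply_moves(
  motion="0 0.07 0.12 0 0 0 0.05;0 0.07 0.12 0 0 0 0.05;0 0.07 0.12 0 0 0 0.05;0 0.07 0.12 0 0 0 0.05;0 0.07 0.12 0 0 0 0.05;0 0.07 0.12 0 0 0 0.05;0 0.07 0.12 0 0 0 0.05;0 0 0 0 0 0 0;0 0 0 0 0 0 0",
)

```text
time: 21.85
tool_pos: [0.4706, 0.1966, 0.0611]
tool_rot: [3.141, 0.0, 2.58]
contact_force: [0.2, -0.1, 0.5]
opening: 0.0006
grip_force: 0.3
```

```bash
python3 -c "
from st import *
st('a7')"
```

```text
h_tool mm -24.296954167034247 12.817499679613483 orbit deg 19.99698677614441 F [ 0.2 -0.1  0.5] z 0.06108488827022094 t 21.85
wrist orange blob [272 219  29  34 468] [287.2 234. ]
side 31 bar angle 151.96786815490543 [0.475 0.219] [3.60e-05 1.99e-04]
```

The knob snapped to click 1: force is back to zero and the bar is ahead of the finger. Next, 30° more.

>>> apply_moves(
  motion="0 0.065 0.13 0 0 0 0.0524;0 0.065 0.13 0 0 0 0.0524;0 0.065 0.13 0 0 0 0.0524;0 0.065 0.13 0 0 0 0.0524;0 0.065 0.13 0 0 0 0.0524;0 0.065 0.13 0 0 0 0.0524;0 0.065 0.13 0 0 0 0.0524;0 0.065 0.13 0 0 0 0.0524;0 0.065 0.13 0 0 0 0.0524;0 0.065 0.13 0 0 0 0.0524;0 0 0 0 0 0 0;0 0 0 0 0 0 0",
)

```text
time: 23.5
tool_pos: [0.4751, 0.21, 0.061]
tool_rot: [3.142, -0.0, 2.056]
contact_force: [0.4, 0.1, 0.5]
opening: 0.0005
grip_force: 0.1
```

```bash
python3 -c "
from st import *
st('a8')"
```

```text
h_tool mm -24.40172311704543 13.048222268671335 orbit deg 50.006353079959084 F [0.4 0.1 0.5] z 0.06095870638896939 t 23.5
wrist orange blob [272 218  30  34 499] [287.  233.2]
top 42 bar angle 105.21750720365414 [0.506 0.172] [2.0e-05 7.6e-05]
```

Click 2 is confirmed: same bar-to-finger picture, bar angle about 108° expected and 105° seen. Same again for click 3.

>>> apply_moves(
  motion="0 0.065 0.13 0 0 0 0.0524;0 0.065 0.13 0 0 0 0.0524;0 0.065 0.13 0 0 0 0.0524;0 0.065 0.13 0 0 0 0.0524;0 0.065 0.13 0 0 0 0.0524;0 0.065 0.13 0 0 0 0.0524;0 0.065 0.13 0 0 0 0.0524;0 0.065 0.13 0 0 0 0.0524;0 0.065 0.13 0 0 0 0.0524;0 0.065 0.13 0 0 0 0.0524;0 0 0 0 0 0 0;0 0 0 0 0 0 0",
)

```text
time: 25.15
tool_pos: [0.4859, 0.2194, 0.061]
tool_rot: [3.142, 0.0, 1.532]
contact_force: [-0.5, 0.9, 0.6]
opening: 0.0004
grip_force: 0.1
```

```bash
python3 -c "
from st import *
st('a9')"
```

```text
h_tool mm -24.385518456396298 13.016169022330448 orbit deg 80.02687392480284 F [-0.5  0.9  0.6] z 0.060976313083490705 t 25.15
wrist orange blob [   0  150   55  110 3315] [ 19.9 200. ]
wrist orange blob [271 218  31  34 525] [286.6 232.8]
top 54 bar angle 77.80553389742275 [0.496 0.177] [1.9e-05 1.3e-04]
```

Click 3 is confirmed: bar at 78°. The last click gets the same push.

>>> apply_moves(
  motion="0 0.065 0.13 0 0 0 0.0524;0 0.065 0.13 0 0 0 0.0524;0 0.065 0.13 0 0 0 0.0524;0 0.065 0.13 0 0 0 0.0524;0 0.065 0.13 0 0 0 0.0524;0 0.065 0.13 0 0 0 0.0524;0 0.065 0.13 0 0 0 0.0524;0 0.065 0.13 0 0 0 0.0524;0 0.065 0.13 0 0 0 0.0524;0 0.065 0.13 0 0 0 0.0524;0 0 0 0 0 0 0;0 0 0 0 0 0 0",
)

```text
time: 26.8
tool_pos: [0.5, 0.2221, 0.061]
tool_rot: [-3.142, 0.0, 1.008]
contact_force: [0.5, 0.2, 0.5]
opening: 0.0005
grip_force: 0.2
```

```bash
python3 -c "
from st import *
st('a10')"
```

```text
h_tool mm -24.386454454992197 13.025716124708747 orbit deg 110.04779431991514 F [0.5 0.2 0.5] z 0.060965183200069245 t 26.8
wrist orange blob [272 217  30  35 508] [286.6 232.7]
top 55 bar angle 44.248502957348734 [0.487 0.18 ] [1.70e-05 1.57e-04]
side 69 bar angle 102.55327900952311 [0.471 0.183] [5.00e-05 1.33e-04]
```

>>> apply_moves(
  motion="0 0 -0.6 0 0 0 0;0 0 -0.6 0 0 0 0;0 0 0 -2 0 0 0;0 0 0 -3 0 0 0;0 0 0 -3 0 0 0;0 -2.1 2.5 0 0 0 0;0 -2.1 2.5 0 0 0 0;0 -2.1 2.5 0 0 0 0;0 -2.1 2.5 0 0 0 0;0 0 0 0 0 0 0;0 0 0 0 0 0 0",
)

```text
time: 28.32
tool_pos: [0.5291, 0.1047, 0.1409]
tool_rot: [-3.141, 0.0, 1.007]
contact_force: [0.0, -0.3, -1.1]
opening: 0.0007
grip_force: 0.0
```

```bash
python3 - <<'E'
from st import *
s,p=wrist(); save(p,"b1.png"); print(s["tool_pos"],s["tool_rot"],s["time"])
t=robot.read_camera("top"); q=robot.read_camera("side"); save(t,"b1top.png"); save(q,"b1side.png")
for X in [(.498,.1945,.092),(.529,.103,.08),(.525,.1044,.08)]: print(X,[proj(c,np.array(X)).round(1) for c in (p,q,t)])
for c,b in((p,(0,512,0,384)),(q,(190,260,190,250)),(t,(185,240,170,215))):
    o,g=seg(c,b)
    for nm,m in(("orange",o),("green",g)):
        n,l,st_,ce=cv2.connectedComponentsWithStats(m.astype(np.uint8))
        for i in range(1,n):
            if 60<st_[i,4]<5000 or (c is not p and st_[i,4]>15): print(nm,st_[i],ce[i].round(1))
    v,u=np.nonzero(o)
    if c is not p and len(u)>20:
        P=np.array([onz(c,a,d,.09)[:2] for a,d in zip(u,v)]); w,E=np.linalg.eigh(np.cov(P.T)); print("angle",np.degrees(np.arctan2(E[1,1],E[0,1]))%180,w)
for d in robot.search_frame("orange_button_top",p)[:2]: print(d["centre"],d["score"])
R=lambda x:cv2.resize(x,(400,300),interpolation=cv2.INTER_CUBIC)[:,:,::-1]
cv2.imwrite("pics/m3.png",np.vstack([np.hstack([R(p["img"]),R(p["img"][130:280,150:350])]),np.hstack([R(q["img"][180:276,160:280]),R(t["img"][160:224,165:245])])]))
E
```

```text
[0.52911456 0.10465353 0.14090736] [-3.14105571e+00  5.64411697e-06  1.00677345e+00] 28.325
(0.498, 0.1945, 0.092) [array([144.3, 123.9]), array([209.5, 223.8]), array([199.5, 197. ])]
(0.529, 0.103, 0.08) [array([251.1, 200.5]), array([229.7, 207.1]), array([227.3, 187.6])]
(0.525, 0.1044, 0.08) [array([245.9, 201.6]), array([230.4, 207.9]), array([226.9, 188.8])]
orange [133  66  33 109 739] [151.8 125.4]
orange [  0 198  16  82 480] [  5.8 245.1]
green [232 181  35  36 995] [248.9 198.4]
orange [195 223  31  10 264] [211. 228.]
green [225 204  11  10  77] [230.2 208.4]
angle 50.356566019316915 [0.00010373 0.00040533]
[0.5282, 0.1042, 0.0789] 0.96
```

View pics/m3.png

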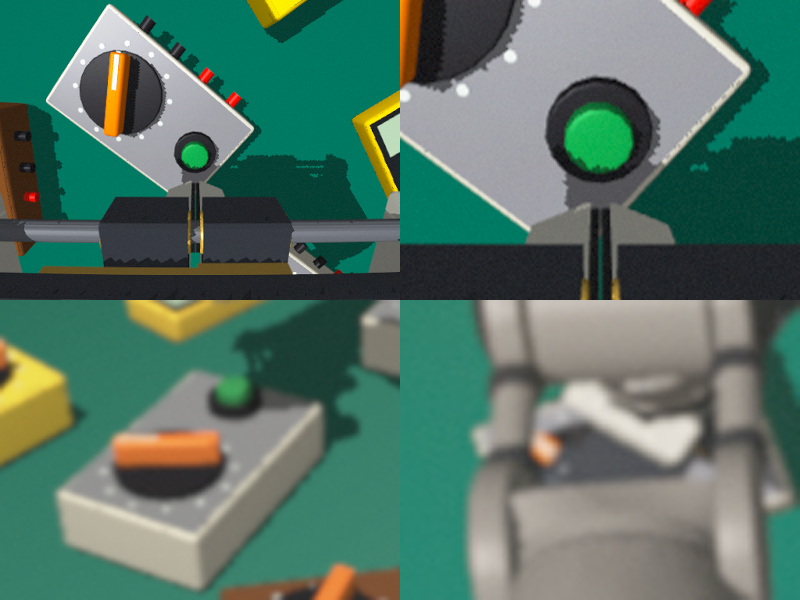

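The dial bar is at about 50° where 48° is four clicks, and the tip is over the button centre, wrist pixel (249,198). I'll press it with force checks.

>>> apply_moves(
  motion="0 0 0 2 0 0 0;0 0 0 2.5 0 0 0;0 0 0 2 0 0 0;0 0 0 0.7 0 0 0;0 0 0 0.3 0 0 0;0 0 0 0 0 0 0;0 0 0 0 0 0 0",
)

```text
time: 29.4
tool_pos: [0.53, 0.1041, 0.0667]
tool_rot: [3.14, -0.001, 1.007]
contact_force: [0.5, -0.8, 0.6]
opening: 0.0002
grip_force: 0.0
```

>>> apply_moves(
  motion="0 0 0 0.15 0 0 0;0 0 0 0.15 0 0 0;0 0 0 0.1 0 0 0;0 0 0 0 0 0 0;0 0 0 0 0 0 0",
)

```text
time: 30.02
tool_pos: [0.5296, 0.104, 0.062]
tool_rot: [3.142, 0.0, 1.007]
contact_force: [-0.3, 0.4, 0.0]
opening: 0.0004
grip_force: 0.0
```

>>> apply_moves(
  motion="0 0 0 0.1 0 0 0;0 0 0 0.1 0 0 0;0 0 0 0.1 0 0 0;0 0 0 0 0 0 0;0 0 0 0 0 0 0",
)

```text
time: 30.65
tool_pos: [0.5296, 0.104, 0.059]
tool_rot: [3.141, 0.0, 1.007]
contact_force: [-0.4, 0.3, 0.4]
opening: 0.0002
grip_force: 0.0
```

>>> apply_moves(
  motion="0 0 0 0.1 0 0 0;0 0 0 0.1 0 0 0;0 0 0 0 0 0 0;0 0 0 0 0 0 0",
)

```text
time: 31.15
tool_pos: [0.5296, 0.104, 0.0571]
tool_rot: [3.141, 0.0, 1.007]
contact_force: [0.5, 0.7, 1.1]
opening: 0.0006
grip_force: 0.7
```

>>> apply_moves(
  motion="0 0 0 0.1 0 0 0;0 0 0 0.1 0 0 0;0 0 0 0 0 0 0;0 0 0 0 0 0 0",
)

```text
time: 31.65
tool_pos: [0.5296, 0.104, 0.0551]
tool_rot: [3.141, -0.0, 1.007]
contact_force: [-0.9, 0.7, 1.6]
opening: 0.0007
grip_force: 1.2
```

>>> apply_moves(
  motion="0 0 0 0.1 0 0 0;0 0 0 0.1 0 0 0;0 0 0 0 0 0 0;0 0 0 0 0 0 0",
)

```text
time: 32.15
tool_pos: [0.5296, 0.104, 0.053]
tool_rot: [3.141, 0.0, 1.007]
contact_force: [-0.9, 0.3, 4.0]
opening: 0.0004
grip_force: 1.8
```

>>> apply_moves(
  motion="0 0 0 0.1 0 0 0;0 0 0 0 0 0 0;0 0 0 0 0 0 0",
)

```text
time: 32.52
tool_pos: [0.5296, 0.1041, 0.052]
tool_rot: [3.141, -0.0, 1.007]
contact_force: [-1.1, -0.5, 5.3]
opening: 0.0002
grip_force: 2.1
```

>>> apply_moves(
  motion="0 0 0 0.1 0 0 0;0 0 0 0 0 0 0;0 0 0 0 0 0 0",
)

```text
time: 32.9
tool_pos: [0.5296, 0.104, 0.051]
tool_rot: [3.141, -0.0, 1.007]
contact_force: [-1.0, -0.5, 4.7]
opening: 0.0003
grip_force: 2.5
```

>>> apply_moves(
  motion="0 0 0 0.1 0 0 0;0 0 0 0 0 0 0;0 0 0 0 0 0 0",
)

```text
time: 33.28
tool_pos: [0.5297, 0.104, 0.0509]
tool_rot: [3.141, -0.0, 1.007]
contact_force: [-3.9, 0.1, 11.2]
opening: 0.0007
grip_force: 6.0
```

The button is bottomed: the tip stopped at 0.0509 while the force jumped to 11 N. Lifting off.

>>> apply_moves(
  motion="0 0 0 -0.5 0 0 0;0 0 0 -1 0 0 0;0 0 0 -2 0 0 0;0 0 0 -3 0 0 0;0 0 0 -4 0 0 0;0 0 0 -4 0 0 0;0 4 0 0 0 0 0;0 4 0 0 0 0 0;0 4 0 0 0 0 0;0 0 0 0 0 0 0;0 0 0 0 0 0 0;0 0 0 0 0 0 0;0 0 0 0 0 0 0",
)

```text
time: 34.9
tool_pos: [0.5936, 0.2047, 0.1954]
tool_rot: [3.141, -0.0, 1.006]
contact_force: [1.6, -0.1, 0.4]
opening: 0.0006
grip_force: 0.0
```

```bash
python3 - <<'E'
from st import *
q=robot.read_camera("side"); a=cv2.imread("pics/side.png")[:,:,::-1]
o,g=seg(q,(190,260,190,250)); v,u=np.nonzero(o); print("orange",u.mean(),v.mean(),len(u)); v,u=np.nonzero(g); print("green",u.mean(),v.mean(),len(u))
print("box motion (phase):",cv2.phaseCorrelate(cv2.cvtColor(a[240:270,180:235].copy(),7).astype(np.float32),cv2.cvtColor(q["img"][240:270,180:235].copy(),7).astype(np.float32)))
print(robot.observe()["tool_pos"],robot.observe()["contact_force"])
print(robot.hand_in())
E
```

```text
orange 210.92075471698112 228.0188679245283 265
green 229.89473684210526 208.3815789473684 76
box motion (phase): ((-0.04389628910072929, -0.04384943431195332), 0.9901458909776476)
[0.59362568 0.20479517 0.1953487 ] [ 0.06217645 -0.29510622  1.5311044 ]
the job is handed in; nothing more can be done
None
```

I turned the orange knob four clicks clockwise, pressed that box's green button fully down, and handed the job in at about 35 s with the arm clear; the side camera shows the box did not shift.

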